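Lock a filter cartridge into the fume extractor

TASK

Fit the filter cartridge into the collar on top of the bench fume extractor: feel for the two slots with its lugs under light pressure, push it in against the spring, turn it clockwise (seen from above) to the stop, and let go so that it stays locked. Never force it, and leave the other things on the table where they are.

Things in the scene. Friction and masses are not known exactly. Their poses are not given: they have to be found in the camera images.
- cartridge_center (a point): Grey plastic filter cartridge, about 110 to 220 g, upright on the table, 83 mm tall. Point on its axis, half-way up (41.5 mm above the foot); z up. Round body 45 mm diameter, 47 mm tall, its lowest 6 mm tapering to 36 mm diameter. Two opposite lugs along x, 11 mm wide, from 24 to 31 mm above the foot, reach 30 mm from the axis. A half turn about z changes nothing.
- cartridge_grip (a point): Point on the cartridge's axis 70 mm above its foot (28.5 mm above its centre), in the flat upright grip bar on top: 42 mm long along x (in line with the lugs), 14 mm thick along y, from 47 to 83 mm above the foot. Pinch it across its thickness.
- mouth (a point): Centre of the open top of the aluminium collar (76 mm outside diameter, 50 mm tall) on the grey fume extractor (box 220 x 190 x 60 mm, fixed; rim 110 mm above the table). x, y: the box's axes, z up. The 8 mm thick lip has a 48 mm round opening with two opposite slots 14.5 mm wide (0.06 rad of play for the lugs) along x, but for an unmeasured turn of the collar of up to 0.26 rad either way.
- seat (a point): Where the cartridge's centre rests when locked: 2.5 mm above the mouth, axes as the mouth. Lugs resting on the lip: centre 15 mm above this point; turn till they drop. Centre 6 mm above: foot meets a spring plate (2.4 N, rising to 6 N here and 8.4 N at its end, 4 mm below). Push below this point, then turn 0.785 rad clockwise seen from above to a stop; the other way is blocked.
- latch (a joint): Steel latch in the collar with a small pointer on the rim, pushed clockwise by a lug in the last 0.15 rad of its turn: 0 at the start, about 0.15 rad at the stop; no spring, stays where pushed. At the stop the spring holds the lugs up against the lip; let go before turning and it lifts the cartridge. More than 60 N between cartridge and collar counts as damage.
- tape: Bystander: roll of tape lying flat, 84 mm outside diameter, 22 mm tall; origin at the centre of its underside.
- foam_slab: Bystander: grey foam board offcut 100 x 160 x 22 mm, lying flat; origin at the centre of its underside.
- foam_block: Bystander: small grey foam offcut 45 x 55 x 25 mm; origin at the centre of its underside.
- glue: Bystander: white glue bottle, 60 mm diameter, 150 mm tall; origin at the centre of its underside.
- brush_tin: Bystander: steel tin 80 mm diameter, 100 mm tall, with brushes up to 240 mm high; origin at the centre of its underside.
- plate: Bystander: white plastic plate 150 mm diameter; origin at the centre of its underside.
- spatula: Bystander: spatula lying on the table; origin under its middle.

How it is judged (in metres and radians):
On the way, in this order (a step that is already met when the one before it is completed fails the run):
1. the cartridge is picked up (height (world z) of cartridge_center above 0.075 m), for 0.2 s.
2. it is pushed in upright through the slots against the spring (z of cartridge_center in the frame of mouth below 0.0045 m and horizontal distance between cartridge_center and mouth below 0.006 m and angle between cartridge_center's own z axis and vertical below 0.12 rad), for 0.1 s.
3. it is turned clockwise to the stop, which carries the latch along (value of joint latch above 0.115 rad), for 0.1 s.
At the end, for the whole second after the job is handed in: The cartridge is locked in the collar and at rest: its lugs under the lip (centre less than 4.5 mm above the mouth), within 6 mm of the mouth's axis and 0.12 rad of upright, and the latch carried to at least 0.115 rad, within 2 degrees of the stop (all of step 2 and value of joint latch above 0.115 rad and linear speed of cartridge below 0.02 m/s); the robot touches nothing.
It fails at once if the cartridge is forced: more than 60 N between it and the collar (contact force between cartridge and collar above 60 N).
It fails at once if a bystander is moved by more than 30 mm (distance of any of tape, foam_slab, foam_block, glue, brush_tin, plate, spatula from where it was at the start of the episode above 0.03 m).
It also fails if it takes over 67 s, if anything falls off the work surface, if the arm or the gripper's body presses on something with over 40 N, if the wrist force passes 120 N, or if a joint passes its speed limit or range.

ROBOT

A 6-joint arm with a two-finger parallel gripper is mounted at the origin on the work surface. World frame = base frame: x ahead of the robot, y to its left, z up, the work surface at z = 0. Lengths are in m, angles in degrees, forces in N, time in s.
With the tool pointing down it reaches from about 0.35 to 0.85 m from the base axis. Payload 8.1 kg.
Tool frame: the origin (TCP) lies on the centre line of the jaws, within the pads' length; the fingertips stand 14 mm ahead of it and the grasp point (between the pads) lies 5 mm behind it (manip.finger_overhang is the distance from the TCP to the fingertips, in m); z points along the fingers, y is the line along which they close (so a half turn about z gives the same grasp; the last joint's range is limited). The gripper opens to 85 mm and grips with 20 to 120 N. Pads are 22 mm wide; open, the fingers measure 114 mm over their backs; the gripper's body (76 mm by 85 mm) begins 54 mm behind the grasp point. The pads swing forward as they close: fully open they stand 13 mm farther back than shut.
Start: joints at [-68.434, 7.471, 85.268, -0, 87.261, -4.893], TCP at [0.267, -0.537, 0.245] pointing down, gripper open.
Joint ranges: [-169.43, 169.43], [-51.17, 129.36], [1.28, 143.12], [-76.62, 256.62], [0, 156.53], [-152.29, 152.29]. Speed limits (degrees/s): [136.94, 136.94, 159.86, 180, 180, 180].

INTERFACE

Orientations are given as a 3x3 rotation matrix whose columns are the frame's x, y, z axes.
In Python, from cell import manip, viewer gives the robot as it stands.
- The arm moves only by the shell command python3 -m creep 'ROWS' [FORCE]. ROWS is text: rows parted by semicolons, each of 7 numbers parted by spaces: the shift along the tool's x, y, z in cm, then the turn, a rotation vector about the tool's x, y, z in rad, then the opening, from 0 (shut) to 1 (fully open). In form: dx dy dz wx wy wz gripper; .... A call has exactly 8 rows; each row shifts and turns the commanded pose from where the row before left it, along the tool's axes as they then stand; what a row does not reach is not made up. A row lasts 1/10 s, in which the tool goes at most 50 mm and 8.59 degrees, less where a joint would pass 70% of its speed; a pose out of reach is approached as far as the arm can. A call is refused whole if a number of a shift passes 5 or a number of a turn 0.15, either way. A call with a gripper value outside its range is refused whole. The fingers move at their own pace and stop on an object; FORCE is the grip in N (left out, the last holds). Time passes only in rows, so rows that do not move let the fingers close, or fill a call up. It gives the time, the measured TCP pose, the force and the opening at its end, in the units of the state.
- manip.read_state(): the state, without advancing time (a new reading comes with each control period).
- viewer.camera(name): name is "side" or "top"; returns (picture, depth): 384x512x3 uint8, red, green, blue; 384x512 float32, m along the optical axis (not along the pixel's ray), 0 where there is no reading.
- viewer.camera_model(name): a dict with "fx", "fy", "cx", "cy" (pixels), "R" (3x3) and "t" (3): a world point X has camera coordinates R X + t. Camera axes: x right, y down, z forward; pixel columns grow to the right and rows downward; lengths in m; the calibration is good to about 2 mm. A picture is of the moment at which its call begins. camera_model takes no time and is no camera call.
- manip.finish_job(): hands the job in, once; it reports no verdict.
The state is a dict: "time": time; "q": joint angles; "joint_vel": joint speeds; "effort": joint torques, N m; "eef_pos": TCP position; "eef_rot": TCP orientation; "contact_force": force on the tool from outside, world axes, zero at the start; "ft_torque": the same for the moment, N m; "finger_gap": finger opening in m.
Only numpy, scipy, OpenCV 4.12 (cv2) and the standard library are available. Lean on these libraries where they do the work, as an engineer would, in place of code of your own. Each camera call takes 0.05 s, during which the arm holds its last target. There are 200 camera calls.

## Working session

There is one attempt and no reset: what is moved stays moved. The work goes in short steps, Python scripts to look and compute and a shell command to move; the robot and the scene stay as the last step left them, time stands still between calls to the robot, and variables do not carry over. Pictures are saved under pics/ and viewed, on a budget of 10 in all, crops included, one or two more only if the job needs it, and the job is handed in when it is done.

```bash
mkdir -p pics; ls; cat > h.py <<'E'
import numpy as np, cv2
from cell import manip, viewer
def shot(name):
    p,d=viewer.camera(name); np.savez(f'/tmp/{name}.npz',p=p,d=d); return p,d
def load(name):
    z=np.load(f'/tmp/{name}.npz'); return z['p'],z['d']
def cloud(name,d):
    m=viewer.camera_model(name); v,u=np.mgrid[:384,:512]
    c=np.stack([(u-m['cx'])/m['fx']*d,(v-m['cy'])/m['fy']*d,d],-1)
    return (c-np.array(m['t']))@np.array(m['R'])   # R^T (c-t)
def proj(name,X):
    m=viewer.camera_model(name); c=np.array(m['R'])@np.array(X)+np.array(m['t'])
    return m['fx']*c[0]/c[2]+m['cx'], m['fy']*c[1]/c[2]+m['cy']
E
python3 - <<'E'
from h import *
for n in ('top','side'):
    p,d=shot(n); m=viewer.camera_model(n); print(n,-np.array(m['R']).T@np.array(m['t']),m['fx'],np.array(m['R'])[2])
    cv2.imwrite(f'pics/{n}0.png',cv2.resize(p[...,::-1],(768,576),interpolation=cv2.INTER_CUBIC))
s=manip.read_state(); print(s); print(manip.finger_overhang)
E
```

```text
pics
top [0.37949196 0.07698169 1.20161261] 426.1839084118489 [ 0.15662992 -0.01492152 -0.98754464]
side [0.13567019 0.57783562 0.75073938] 379.2131276014038 [ 0.46453574 -0.55494159 -0.69010606]
{'time': 0.1, 'q': array([-6.84331865e+01,  7.51224715e+00,  8.53250164e+01, -2.88716512e-04,
        8.72615239e+01, -4.89232747e+00]), 'joint_vel': array([ 0.0170107 , -0.04861183, -0.14317393, -0.00412908,  0.02713795,
       -0.03703395]), 'effort': array([ 1.76988928e-03, -5.70952713e+01, -5.01941943e+01, -5.75694253e-05,
        8.11456761e-03, -7.90815102e-05]), 'eef_pos': array([ 0.26718139, -0.53668445,  0.24431508]), 'eef_rot': array([[ 8.95252265e-01,  4.45559171e-01, -6.38459909e-04],
       [ 4.45559606e-01, -8.95250843e-01,  1.60160567e-03],
       [ 1.42028324e-04, -1.71831305e-03, -9.99998514e-01]]), 'contact_force': array([0.06129687, 0.58764716, 0.04248849]), 'ft_torque': array([ 0.00494895, -0.04826318,  0.00944844]), 'finger_gap': 0.08535296789147752}
0.014
```

View pics/top0.png

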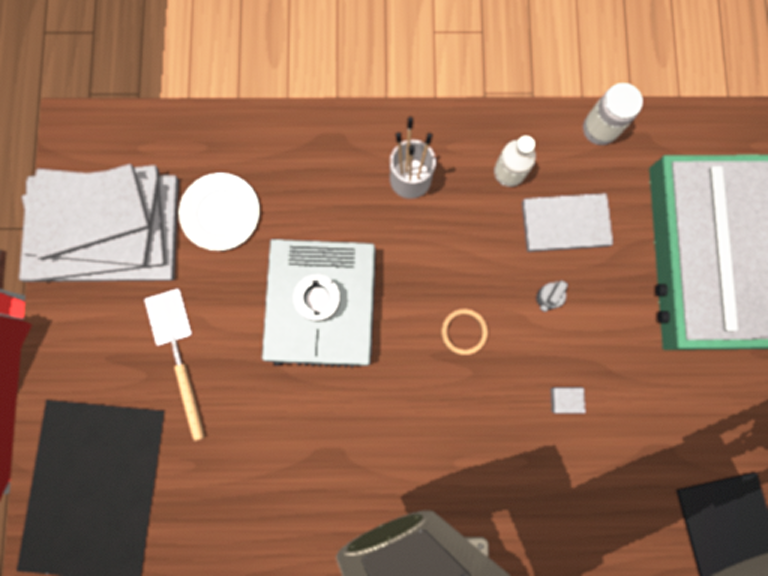

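View pics/side0.png

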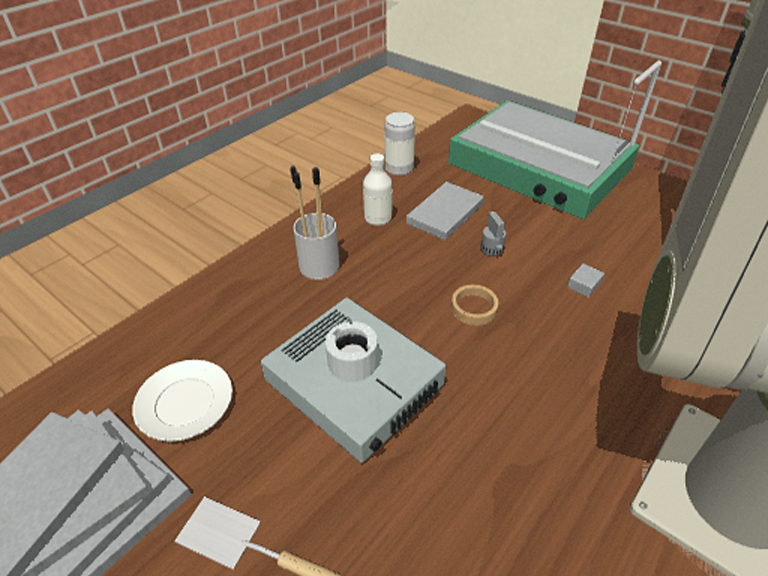

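The top view shows the collar at about (317,298) and the cartridge at (552,295), both in enlarged pixels. The tape is at (465,331), and the slab and block lie either side of the cartridge. Next I measure both from depth.

```bash
python3 - <<'E'
from h import *
for n in ('top','side'):
    p,d=load(n); P=cloud(n,d)
    c0=[P[199,212],P[197,368]] if n=='top' else None
    if n=='top': print('collar px',P[190:207:4,200:224:4].round(3).tolist()[2]); cx,cy=P[197,368][:2]; ex,ey=P[199,211][:2]
    ok=d>0
    near=ok&(np.hypot(P[...,0]-cx,P[...,1]-cy)<.06)
    g=P[near&(P[...,2]>.055)]
    t=P[near&(P[...,2]>.078)]
    for q,l in((g,'grip>.055'),(t,'top')):
        xy=q[:,:2].astype(np.float32); r=cv2.minAreaRect(xy); print(n,l,len(q),xy.mean(0),r,q[:,2].max())
    b=P[near&(P[...,2]>.01)]; print('all',b[:,:2].min(0),b[:,:2].max(0))
    nc=ok&(np.hypot(P[...,0]-ex,P[...,1]-ey)<.06)
    rim=P[nc&(P[...,2]>.104)]; xy=rim[:,:2].astype(np.float32)
    print(n,'rim',len(rim),np.median(rim[:,2]),cv2.minEnclosingCircle(xy),cv2.fitEllipse(cv2.convexHull(xy)))
    bx=ok&(np.hypot(P[...,0]-ex,P[...,1]-ey)<.18)&(abs(P[...,2]-.06)<.006)
    print(n,'box',cv2.minAreaRect(P[bx][:,:2].astype(np.float32)))
p,_=load('top'); q,_=load('side')
a=cv2.resize(p[180:220,190:234,::-1],(440,400),interpolation=cv2.INTER_CUBIC)
b=cv2.resize(p[180:220,350:386,::-1],(360,400),interpolation=cv2.INTER_CUBIC)
cv2.imwrite('pics/crop1.png',np.hstack([a,b]))
E
```

```text
collar px [[0.532, 0.217, 0.107], [0.538, 0.212, 0.062], [0.536, 0.199, 0.077], [0.536, 0.189, 0.076], [0.536, 0.178, 0.079], [0.531, 0.165, 0.109]]
top grip>.055 111 [ 0.5406447  -0.23533645] ((0.5419642925262451, -0.23756670951843262), (0.014420113526284695, 0.04271439462900162), 57.93212127685547) 0.08785772933912443
top top 81 [ 0.5421148  -0.23742516] ((0.5421534776687622, -0.2379496842622757), (0.01397189311683178, 0.041987158358097076), 57.93212127685547) 0.08785772933912443
all [ 0.51457185 -0.25874044] [ 0.56828413 -0.21502263]
top rim 392 0.10934265901957077 ((0.5332505702972412, 0.1886187344789505), 0.03922143206000328) ((0.5323842763900757, 0.18892833590507507), (0.07509465515613556, 0.07689470052719116), 25.90633201599121)
top box ((0.5325449109077454, 0.1880505532026291), (0.1925368756055832, 0.22026526927947998), 87.21607208251953)
side grip>.055 123 [ 0.5378252  -0.23273107] ((0.54083651304245, -0.23737414181232452), (0.01624700054526329, 0.0459890179336071), 58.20266342163086) 0.08445390368867564
side top 52 [ 0.5398522  -0.23577215] ((0.540910005569458, -0.23705187439918518), (0.013650890439748764, 0.04562461003661156), 53.41823959350586) 0.08445390368867564
all [ 0.51275954 -0.25650548] [ 0.5618651  -0.21285298]
side rim 494 0.10951019058733041 ((0.5302558541297913, 0.18843016028404236), 0.0398041307926178) ((0.5300800204277039, 0.1892525553703308), (0.07526642829179764, 0.07747506350278854), 43.20887756347656)
side box ((0.5301244854927063, 0.18841324746608734), (0.1927535980939865, 0.22152945399284363), 87.22225952148438)
```

View pics/crop1.png

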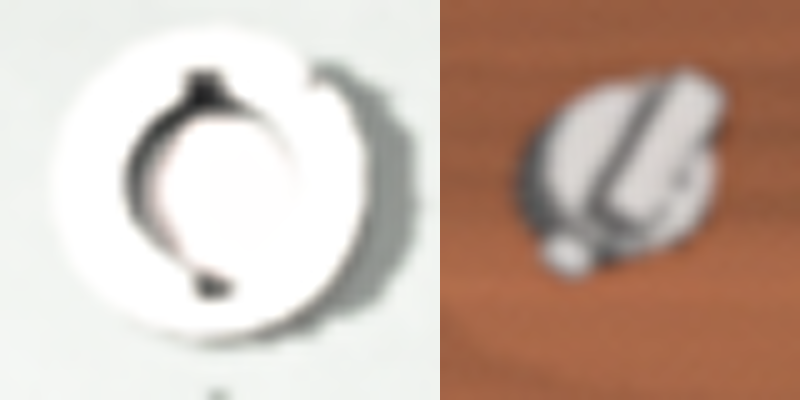

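```bash
python3 - <<'E'
from h import *
m=viewer.camera_model('top');R=np.array(m['R']);t=np.array(m['t']);C=-R.T@t
def ray(u,v,z):
    r=R.T@np.array([(u-m['cx'])/m['fx'],(v-m['cy'])/m['fy'],1]); return (C+r*(z-C[2])/r[2])[:2]
for z in(.11,.102):
    a=ray(190+20.3-.5,180+8.2-.5,z);b=ray(190+21.2-.5,180+28.8-.5,z);print(a,b,np.degrees(np.arctan2(*(a-b)[::-1])),np.hypot(*(a-b)),(a+b)/2)
E
python3 -m creep '3.8 -1.46 0 0 0 0 0.5;3.8 -1.46 0 0 0 0 0.5;3.8 -1.46 0 0 0 0 0.5;3.8 -1.46 0 0 0 0 0.5;3.8 -1.46 0 0 0 0 0.5;3.8 -1.46 0 0 0 0 0.5;3.8 -1.46 0 0 0 0 0.5;3.8 -1.46 0 0 0 0 0.5' 50
python3 -m creep '0 0 0 0 0 -0.15 0.5;0 0 0 0 0 -0.15 0.5;0 0 0 0 0 -0.15 0.5;0 0 0 0 0 -0.15 0.5;0 0 0 0 0 -0.15 0.5;0 0 0 0 0 -0.15 0.5;0 0 0 0 0 -0.15 0.5;0 0 0 0 0 -0.15 0.5'
python3 -m creep '0 0 0 0 0 -0.15 0.5;0 0 0 0 0 -0.15 0.5;0 0 0 0 0 -0.15 0.5;0 0 0 0 0 -0.15 0.5;0 0 0 0 0 -0.15 0.5;0 0 0 0 0 -0.15 0.5;0 0 0 0 0 0 0.5;0 0 0 0 0 0 0.5'
```

```text
[0.55839075 0.19145498] [0.50469584 0.18863598] 3.0052872119988714 0.05376886109963569 [0.53154329 0.19004548]
[0.55970183 0.19229391] [0.50561341 0.18945425] 3.005287211998884 0.05416291196005372 [0.53265762 0.19087408]
time: 0.9
eef_pos: [0.4882, -0.2956, 0.2449]
eef_rot: [[0.895, 0.446, -0.001], [0.446, -0.895, 0.0], [-0.0, -0.001, -1.0]]
contact_force: [0.7, -0.8, 0.1]
finger_gap: 0.0424
time: 1.7
eef_pos: [0.4872, -0.297, 0.2447]
eef_rot: [[-0.097, 0.995, -0.001], [0.995, 0.097, 0.001], [0.001, -0.001, -1.0]]
contact_force: [-0.2, -0.3, -0.3]
finger_gap: 0.0426
time: 2.5
eef_pos: [0.4873, -0.297, 0.2449]
eef_rot: [[-0.834, 0.552, -0.0], [0.552, 0.834, 0.0], [0.001, 0.0, -1.0]]
contact_force: [0.1, 0.4, 0.3]
finger_gap: 0.0426
```

```bash
python3 -m creep '-0.41 2.65 0 0 0 0 0.5;-0.41 2.65 0 0 0 0 0.5;-0.41 2.65 0 0 0 0 0.5;0 0 3 0 0 -0.02 0.5;0 0 3 0 0 0 0.5;0 0 3 0 0 0 0.5;0 0 3 0 0 0 0.5;0 0 0 0 0 0 0.5'
python3 - <<'E'
from h import *
p,d=shot('top');q,e=shot('side')
s=manip.read_state();print(s['eef_pos'],s['eef_rot'][:2,:2])
def crop(n,p,X,h=32):
    u,v=map(int,proj(n,X)); u0=max(0,u-h);v0=max(0,v-h);print(n,u0,v0)
    return cv2.resize(p[v0:v0+2*h,u0:u0+2*h,::-1],(400,400),interpolation=cv2.INTER_CUBIC)
cv2.imwrite('pics/c2.png',np.hstack([crop('top',p,[.5415,-.2375,.08]),crop('side',q,[.5415,-.2375,.08])]))
E
```

```text
time: 3.3
eef_pos: [0.5381, -0.2355, 0.1199]
eef_rot: [[-0.845, 0.534, -0.008], [0.534, 0.845, 0.004], [0.009, -0.001, -1.0]]
contact_force: [-1.7, 0.4, -0.9]
finger_gap: 0.0426
[ 0.54095885 -0.2371645   0.12526446] [[-0.84617741  0.53289963]
 [ 0.53289911  0.84617845]]
top 339 162
side 298 113
```

View pics/c2.png

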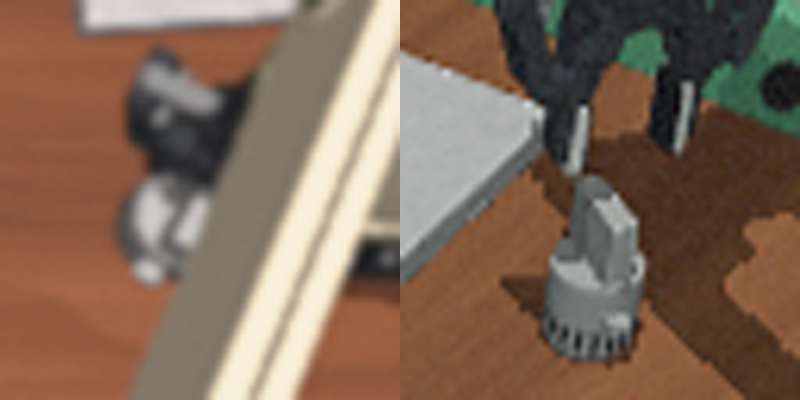

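```bash
python3 -m creep '0.05 0 1 0 0 0 0.5;0 0 1 0 0 0 0.5;0 0 1 0 0 0 0.5;0 0 1 0 0 0 0.5;0 0 1 0 0 0 0.5;0 0 0.8 0 0 0 0.5;0 0 0 0 0 0 0.5;0 0 0 0 0 0 0.5' 60
python3 -m creep '0 0 0 0 0 0 0.3;0 0 0 0 0 0 0.2;0 0 0 0 0 0 0.1;0 0 0 0 0 0 0;0 0 0 0 0 0 0;0 0 0 0 0 0 0;0 0 0 0 0 0 0;0 0 0 0 0 0 0' 60
```

```text
time: 4.2
eef_pos: [0.5408, -0.237, 0.0671]
eef_rot: [[-0.847, 0.531, -0.0], [0.531, 0.847, 0.0], [0.001, -0.0, -1.0]]
contact_force: [0.1, 0.2, -0.3]
finger_gap: 0.043
time: 5.0
eef_pos: [0.5413, -0.2374, 0.0679]
eef_rot: [[-0.847, 0.531, 0.001], [0.531, 0.847, -0.001], [-0.001, 0.0, -1.0]]
contact_force: [-0.7, -0.9, 5.4]
finger_gap: 0.0131
```

```bash
python3 -m creep '0 0 -1 0 0 0 0;0 0 -2 0 0 -0.08 0;0 0 -2 0 0 -0.1 0;0 0 -2.5 0 0 -0.1 0;0 0 -2.5 0 0 -0.1 0;0 0 -2.5 0 0 -0.1 0;0 0 -2.5 0 0 -0.1 0;0 0 -1 0 0 -0.033 0'
python3 -m creep '-0.08 1.5 0 0 0 0 0;-0.08 2.7 0 0 0 0 0;-0.08 2.7 0 0 0 0 0;-0.08 2.7 0 0 0 0 0;-0.08 2.7 0 0 0 0 0;-0.08 2.7 0 0 0 0 0;-0.08 2.7 0 0 0 0 0;-0.08 2.7 0 0 0 0 0'
python3 -m creep '-0.08 2.7 0 0 0 0 0;-0.08 2.7 0 0 0 0 0;-0.08 2.7 0 0 0 0 0;-0.08 2.7 0 0 0 0 0;-0.08 2.7 0 0 0 0 0;-0.08 2.7 0 0 0 0 0;-0.08 2.7 0 0 0 0 0;-0.08 1.3 0 0 0 0 0'
python3 -m creep '0 0.5 1 0 0 0 0;0 0 1 0 0 0 0;0 0 1 0 0 0 0;0 0 0 0 0 0 0;0 0 0 0 0 0 0;0 0 0 0 0 0 0;0 0 0 0 0 0 0;0 0 0 0 0 0 0'
python3 - <<'E'
from h import *
p,d=shot('top');q,e=shot('side')
s=manip.read_state();print(s['eef_pos'],s['eef_rot'].round(4),s['contact_force'],s['finger_gap'],s['q'])
def crop(n,p,X,h=40):
    u,v=map(int,proj(n,X)); u0=max(0,u-h);v0=max(0,v-h);print(n,u0,v0)
    return cv2.resize(p[v0:v0+2*h,u0:u0+2*h,::-1],(400,400),interpolation=cv2.INTER_CUBIC)
cv2.imwrite('pics/c3.png',np.hstack([crop('top',p,[.5315,.189,.13]),crop('side',q,[.5315,.189,.14])]))
E
```

```text
time: 5.8
eef_pos: [0.5416, -0.2374, 0.2306]
eef_rot: [[-0.998, -0.057, 0.003], [-0.057, 0.998, -0.002], [-0.003, -0.002, -1.0]]
contact_force: [0.7, 0.2, -0.1]
finger_gap: 0.0132
time: 6.6
eef_pos: [0.5352, -0.031, 0.226]
eef_rot: [[-0.999, -0.052, -0.002], [-0.052, 0.999, 0.001], [0.002, 0.001, -1.0]]
contact_force: [0.4, -1.0, -1.0]
finger_gap: 0.013
time: 7.4
eef_pos: [0.5305, 0.1715, 0.226]
eef_rot: [[-0.999, -0.054, -0.003], [-0.054, 0.999, 0.0], [0.002, 0.0, -1.0]]
contact_force: [-0.6, -0.1, -1.8]
finger_gap: 0.013
time: 8.2
eef_pos: [0.5322, 0.1739, 0.1979]
eef_rot: [[-0.999, -0.053, 0.001], [-0.053, 0.999, 0.0], [-0.001, 0.0, -1.0]]
contact_force: [0.0, -0.1, -0.9]
finger_gap: 0.0131
[0.53199326 0.1740201  0.19765875] [[-9.986e-01 -5.320e-02  6.000e-04]
 [-5.320e-02  9.986e-01  1.000e-04]
 [-6.000e-04  1.000e-04 -1.000e+00]] [ 0.42559846 -0.07277925 -0.81117145] 0.012897667556818586 [ 1.28650320e+01  2.76649493e+00  9.52645454e+01  1.09987296e-04
  8.19356487e+01 -8.01839194e+01]
top 169 156
side 192 176
```

View pics/c3.png

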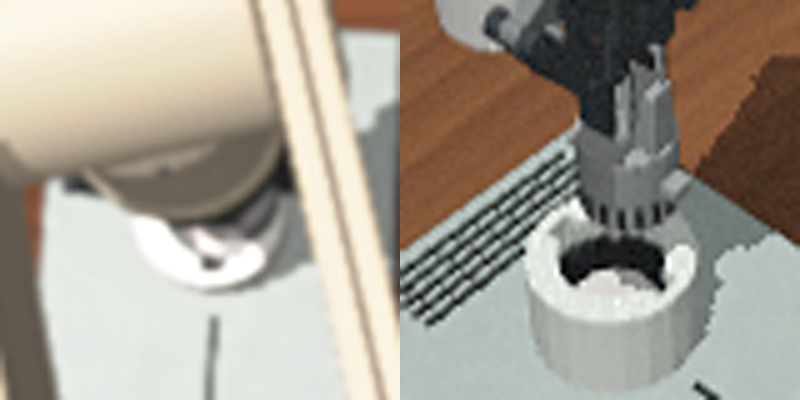

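```bash
cat >> h.py <<'E'
def circ(P,r):
    from scipy.optimize import least_squares
    f=lambda c: np.hypot(P[:,0]-c[0],P[:,1]-c[1])-r
    s=least_squares(f,P[:,:2].mean(0)+[.01,-.012],loss='soft_l1',f_scale=.001); return s.x,np.abs(f(s.x)).mean()
E
python3 - <<'E'
from h import *
q,e=load('side');P=cloud('side',e); s=manip.read_state()['eef_pos']
near=(e>0)&(np.hypot(P[...,0]-s[0],P[...,1]-s[1])<.04)
for a,b in((.138,.152),(.164,.175)): 
    B=P[near&(P[...,2]>a)&(P[...,2]<b)]; print(len(B),circ(B,.0225))
f=e>0; n2=f&(np.hypot(P[...,0]-.5305,P[...,1]-.189)<.06)
W=P[n2&(P[...,2]>.068)&(P[...,2]<.1)]; W=W[np.hypot(W[:,0]-.5305,W[:,1]-.189)>.033]; print(len(W),circ(W,.038))
m=viewer.camera_model('side');R=np.array(m['R']);t=np.array(m['t']);C=-R.T@t
def ray(u,v,z):
    r=R.T@np.array([(u-m['cx'])/m['fx'],(v-m['cy'])/m['fy'],1]); return (C+r*(z-C[2])/r[2])[:2]
a=ray(222.6-.5,220.4-.5,.11);b=ray(249-.5,229.6-.5,.11);print(a,b,np.degrees(np.arctan2(*(a-b)[::-1])),np.hypot(*(a-b)))
q0,_=np.load('/tmp/side.npz')['p'],0
a=q[205:245,205:265,::-1]; cv2.imwrite('pics/c4.png',cv2.resize(a,(780,520),interpolation=cv2.INTER_CUBIC))
E
```

```text
85 (array([0.53167401, 0.17339595]), np.float64(0.0006539470594158918))
74 (array([0.53160179, 0.17287606]), np.float64(0.0011310606566279067))
313 (array([0.53041681, 0.18903055]), np.float64(0.000646912900259239))
[0.56344835 0.19172217] [0.49990822 0.17428048] 15.349552715910022 0.06589052501226868
```

View pics/c4.png

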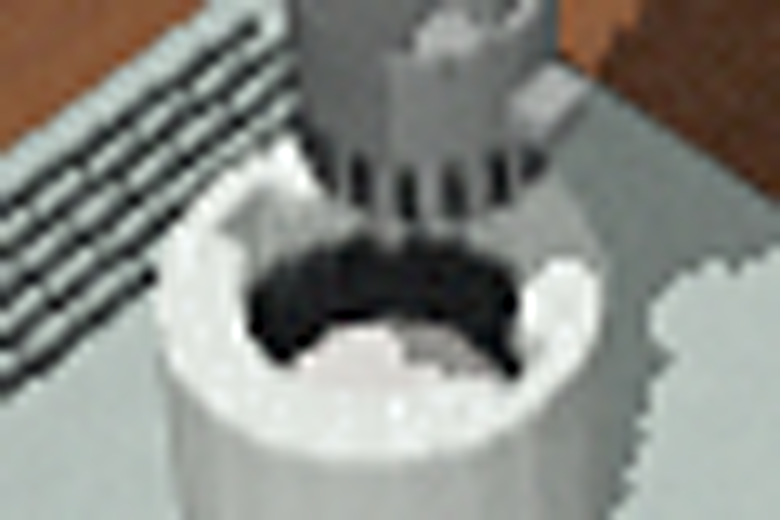

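```bash
python3 -m creep '0 0.8 0 0 0 0 0;0 0.75 0 0 0 0 0;0 0 0.5 0 0 0 0;0 0 0.5 0 0 0 0;0 0 0.5 0 0 0 0;0 0 0.4 0 0 0 0;0 0 0 0 0 0 0;0 0 0 0 0 0 0'
python3 -m creep '0 0 0.2 0 0 0 0;0 0 0.2 0 0 0 0;0 0 0.2 0 0 0 0;0 0 0.2 0 0 0 0;0 0 0.2 0 0 0 0;0 0 0.2 0 0 0 0;0 0 0 0 0 0 0;0 0 0 0 0 0 0'
```

```text
time: 9.1
eef_pos: [0.5309, 0.1893, 0.1781]
eef_rot: [[-0.999, -0.053, -0.0], [-0.053, 0.999, -0.0], [0.0, -0.0, -1.0]]
contact_force: [-0.2, 0.4, -1.6]
finger_gap: 0.0131
time: 9.9
eef_pos: [0.5309, 0.1895, 0.1662]
eef_rot: [[-0.999, -0.053, -0.0], [-0.053, 0.999, 0.0], [0.0, 0.0, -1.0]]
contact_force: [-0.1, -0.6, -1.9]
finger_gap: 0.0131
```

```bash
python3 -m creep '0 0 0.2 0 0 0 0;0 0 0.2 0 0 0 0;0 0 0.2 0 0 0 0;0 0 0.2 0 0 0 0;0 0 0.2 0 0 0 0;0 0 0.1 0 0 0 0;0 0 0 0 0 0 0;0 0 0 0 0 0 0'
python3 -m creep '0 0 0.05 0 0 0 0;0 0 0.05 0 0 0 0;0 0 0.05 0 0 0 0;0 0 0 0 0 0 0;0 0 0 0 0 0 0;0 0 0 0 0 0 0;0 0 0 0 0 0 0;0 0 0 0 0 0 0'
```

```text
time: 10.7
eef_pos: [0.531, 0.1895, 0.1554]
eef_rot: [[-0.999, -0.053, 0.0], [-0.053, 0.999, 0.0], [-0.0, -0.0, -1.0]]
contact_force: [0.3, -0.2, -1.3]
finger_gap: 0.0131
time: 11.5
eef_pos: [0.531, 0.1895, 0.1538]
eef_rot: [[-0.999, -0.053, 0.0], [-0.053, 0.999, 0.0], [-0.0, 0.0, -1.0]]
contact_force: [-0.2, 0.3, -2.4]
finger_gap: 0.0129
```

```bash
python3 -m creep '0 0 0.05 0 0 0 0;0 0 0.05 0 0 0 0;0 0 0.05 0 0 0 0;0 0 0 0 0 0 0;0 0 0 0 0 0 0;0 0 0 0 0 0 0;0 0 0 0 0 0 0;0 0 0 0 0 0 0'
python3 -m creep '0 0 0.05 0 0 0 0;0 0 0.05 0 0 0 0;0 0 0.05 0 0 0 0;0 0 0 0 0 0 0;0 0 0 0 0 0 0;0 0 0 0 0 0 0;0 0 0 0 0 0 0;0 0 0 0 0 0 0'
```

```text
time: 12.3
eef_pos: [0.531, 0.1895, 0.1523]
eef_rot: [[-0.999, -0.053, 0.0], [-0.053, 0.999, 0.0], [-0.0, 0.0, -1.0]]
contact_force: [-0.6, -0.1, -1.4]
finger_gap: 0.013
time: 13.1
eef_pos: [0.531, 0.1895, 0.1508]
eef_rot: [[-0.999, -0.053, 0.0], [-0.053, 0.999, 0.0], [-0.0, 0.0, -1.0]]
contact_force: [-0.6, 0.2, -1.3]
finger_gap: 0.0133
```

```bash
python3 -m creep '0 0 0.1 0 0 0 0;0 0 0.1 0 0 0 0;0 0 0.1 0 0 0 0;0 0 0.1 0 0 0 0;0 0 0 0 0 0 0;0 0 0 0 0 0 0;0 0 0 0 0 0 0;0 0 0 0 0 0 0'
python3 -m creep '0 0 0.1 0 0 0 0;0 0 0.1 0 0 0 0;0 0 0.1 0 0 0 0;0 0 0.1 0 0 0 0;0 0 0 0 0 0 0;0 0 0 0 0 0 0;0 0 0 0 0 0 0;0 0 0 0 0 0 0'
```

```text
time: 13.9
eef_pos: [0.531, 0.1895, 0.1469]
eef_rot: [[-0.999, -0.053, 0.0], [-0.053, 0.999, 0.0], [-0.0, 0.0, -1.0]]
contact_force: [0.3, -0.9, -1.0]
finger_gap: 0.0132
time: 14.7
eef_pos: [0.5311, 0.1895, 0.143]
eef_rot: [[-0.999, -0.053, 0.0], [-0.053, 0.999, 0.0], [-0.0, 0.0, -1.0]]
contact_force: [-1.1, 0.7, 2.0]
finger_gap: 0.0134
```

```bash
python3 -m creep '0 0 0.1 0 0 0 0;0 0 0.1 0 0 0 0;0 0 0.1 0 0 0 0;0 0 0.1 0 0 0 0;0 0 0.1 0 0 0 0;0 0 0.1 0 0 0 0;0 0 0 0 0 0 0;0 0 0 0 0 0 0'
python3 - <<'E'
from h import *
s=manip.read_state();print(s['eef_pos'],s['contact_force'],s['ft_torque'])
E
```

```text
time: 15.5
eef_pos: [0.5311, 0.1895, 0.137]
eef_rot: [[-0.999, -0.053, 0.0], [-0.053, 0.999, 0.0], [-0.0, 0.0, -1.0]]
contact_force: [-1.9, -1.1, 5.4]
finger_gap: 0.0131
[0.53112066 0.18951042 0.13702094] [-1.91815971 -1.05528181  5.43313363] [-0.0827965   0.30094297 -0.01044694]
```

```bash
python3 -m creep '0 0 0 0 0 0.03 0;0 0 0 0 0 0.03 0;0 0 0 0 0 0.03 0;0 0 0 0 0 0.03 0;0 0 0 0 0 0.03 0;0 0 0 0 0 0.03 0;0 0 0 0 0 0 0;0 0 0 0 0 0 0'
python3 - <<'E'
from h import *
s=manip.read_state();print(s['eef_pos'],s['contact_force'],s['ft_torque'])
E
```

```text
time: 16.3
eef_pos: [0.5314, 0.1897, 0.1373]
eef_rot: [[-0.992, 0.126, 0.001], [0.126, 0.992, 0.0], [-0.001, 0.001, -1.0]]
contact_force: [-0.3, -0.4, 5.0]
finger_gap: 0.013
[0.53137565 0.18969537 0.1372543 ] [-0.295206   -0.35804784  4.95261577] [0.05926999 0.15930769 0.03845326]
```

```bash
python3 -m creep '0 0 0 0 0 0.06 0;0 0 0 0 0 0.06 0;0 0 0 0 0 0.06 0;0 0 0 0 0 0.06 0;0 0 0 0 0 0.06 0;0 0 0 0 0 0.06 0;0 0 0 0 0 0.04 0;0 0 0 0 0 0 0'
python3 -c "
from h import *
s=manip.read_state();print(s['eef_pos'],s['contact_force'],s['ft_torque'])"
python3 -m creep '0 0 0 0 0 0.03 0;0 0 0 0 0 0.03 0;0 0 0 0 0 0.03 0;0 0 0 0 0 0.03 0;0 0 0 0 0 0.02 0;0 0 0 0 0 0 0;0 0 0 0 0 0 0;0 0 0 0 0 0 0'
python3 -c "
from h import *
s=manip.read_state();print(s['eef_pos'],s['contact_force'],s['ft_torque'])"
```

```text
time: 17.1
eef_pos: [0.5316, 0.1897, 0.1373]
eef_rot: [[-0.864, 0.504, 0.001], [0.504, 0.864, 0.001], [-0.001, 0.001, -1.0]]
contact_force: [-1.0, 0.5, 5.0]
finger_gap: 0.0128
[0.53155191 0.18973016 0.13734034] [-1.02756754  0.51285293  5.01719772] [ 0.06170996  0.02269429 -0.07574607]
time: 17.9
eef_pos: [0.5315, 0.1897, 0.1373]
eef_rot: [[-0.786, 0.618, 0.001], [0.618, 0.786, 0.001], [-0.001, 0.001, -1.0]]
contact_force: [-0.1, 0.6, 5.5]
finger_gap: 0.0133
[0.53154846 0.18973203 0.13729752] [-0.07983875  0.59219807  5.5253602 ] [ 0.10377563 -0.04188117 -0.02042153]
```

```bash
python3 -m creep '0 0 0 0 0 0.02 0;0 0 0 0 0 0.02 0;0 0 0 0 0 0.02 0;0 0 0 0 0 0 0;0 0 0 0 0 0 0;0 0 0 0 0 0 0;0 0 0 0 0 0 0;0 0 0 0 0 0 0'
python3 -c "
from h import *
s=manip.read_state();print(s['eef_pos'],s['contact_force'],s['ft_torque'],np.degrees(np.arctan2(*s['eef_rot'][1::-1,0])))"
python3 -m creep '0 0 0 0 0 0.01 0;0 0 0 0 0 0.01 0;0 0 0 0 0 0.01 0;0 0 0 0 0 0 0;0 0 0 0 0 0 0;0 0 0 0 0 0 0;0 0 0 0 0 0 0;0 0 0 0 0 0 0'
python3 -c "
from h import *
s=manip.read_state();print(s['eef_pos'],s['contact_force'],s['ft_torque'],np.degrees(np.arctan2(*s['eef_rot'][1::-1,0])))"
```

```text
time: 18.7
eef_pos: [0.5312, 0.1894, 0.1373]
eef_rot: [[-0.747, 0.664, 0.001], [0.664, 0.747, -0.0], [-0.001, 0.0, -1.0]]
contact_force: [-2.4, -1.5, 7.5]
finger_gap: 0.013
[0.53123142 0.18938596 0.13731802] [-2.43594407 -1.52287802  7.47044932] [-0.19245405  0.37035628  0.15934752] 138.36542164319968
time: 19.5
eef_pos: [0.531, 0.1891, 0.1373]
eef_rot: [[-0.728, 0.686, -0.0], [0.686, 0.728, -0.001], [-0.001, -0.001, -1.0]]
contact_force: [-3.2, -2.5, 7.6]
finger_gap: 0.0132
[0.53096225 0.18914435 0.1372623 ] [-3.24614257 -2.46539546  7.55222079] [-0.45258232  0.60582121  0.67468793] 136.68390273285954
```

```bash
python3 -m creep '0 0 0 0 0 0.01 0;0 0 0 0 0 0 0;0 0 0 0 0 0 0;0 0 0 0 0 0 0;0 0 0 0 0 0 0;0 0 0 0 0 0 0;0 0 0 0 0 0 0;0 0 0 0 0 0 0'
python3 -c "
from h import *
s=manip.read_state();print(s['eef_pos'],s['contact_force'],s['ft_torque'],np.degrees(np.arctan2(*s['eef_rot'][1::-1,0])))
q,e=shot('side')
cv2.imwrite('pics/c5.png',cv2.resize(q[165:255,185:285,::-1],(600,540),interpolation=cv2.INTER_CUBIC))"
```

```text
time: 20.3
eef_pos: [0.5309, 0.1891, 0.1373]
eef_rot: [[-0.721, 0.693, -0.0], [0.693, 0.721, -0.001], [-0.001, -0.001, -1.0]]
contact_force: [-4.7, -2.3, 8.7]
finger_gap: 0.013
[0.53091325 0.18912355 0.1372661 ] [-4.74344164 -2.34594723  8.69112606] [-0.48439789  0.70636157  0.96156794] 136.1318413474429
```

View pics/c5.png

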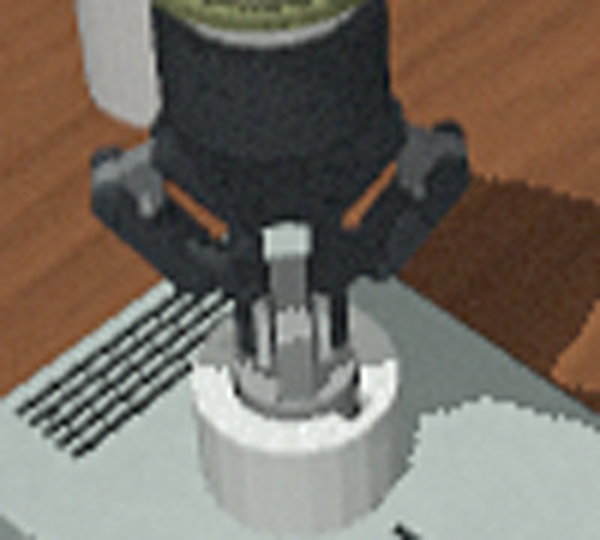

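```bash
python3 -m creep '0 0 0 0 0 -0.02 0;0 0 -0.05 0 0 0 0;0 0 -0.05 0 0 0 0;0 0 -0.05 0 0 0 0;0 0 -0.05 0 0 0 0;0 0 0 0 0 0 0;0 0 0 0 0 0 0;0 0 0 0 0 0 0'
python3 -c "
from h import *
s=manip.read_state();print(s['eef_pos'],s['contact_force'],s['ft_torque'],np.degrees(np.arctan2(*s['eef_rot'][1::-1,0])))"
```

```text
time: 21.15
eef_pos: [0.5307, 0.1893, 0.1384]
eef_rot: [[-0.734, 0.679, -0.001], [0.679, 0.734, -0.0], [0.0, -0.001, -1.0]]
contact_force: [0.4, -2.1, -3.8]
finger_gap: 0.0132
[0.53072432 0.18930243 0.13838634] [ 0.35303507 -2.1274275  -3.76763624] [-0.48192314 -0.30276272  0.34885702] 137.2109247261382
```

The lift was stopped early by a downward pull of 3.8 N, so the lugs are under the lip. Now I release it.

```bash
python3 -m creep '0 0 0.04 0 0 0 0;0 0 0 0 0 0 0.2;0 0 0 0 0 0 0.3;0 0 0 0 0 0 0.4;0 0 0 0 0 0 0.45;0 0 0 0 0 0 0.45;0 0 0 0 0 0 0.45;0 0 0 0 0 0 0.45'
python3 -m creep '0 0 -0.3 0 0 0 0.45;0 0 -0.8 0 0 0 0.45;0 0 -1.5 0 0 0 0.45;0 0 -2.5 0 0 0 0.45;0 0 -2.5 0 0 0 0.45;0 0 -2.5 0 0 0 0.45;0 0 -1 0 0 0 0.45;0 0 0 0 0 0 0.45'
python3 -m creep '0 -3 0 0 0 0 0.45;0 -4 0 0 0 0 0.45;0 -4 0 0 0 0 0.45;0 -4 0 0 0 0 0.45;0 -4 0 0 0 0 0.45;0 -3 0 0 0 0 0.45;0 -1 0 0 0 0 0.45;0 0 0 0 0 0 0.45'
python3 - <<'E'
from h import *
p,d=shot('top');q,e=shot('side')
def crop(p,n,h=24):
    u,v=map(int,proj(n,[.531,.189,.12])); print(n,u-h,v-h); return cv2.resize(p[v-h:v+h,u-h:u+h,::-1],(400,400),interpolation=cv2.INTER_CUBIC)
cv2.imwrite('pics/c6.png',np.hstack([crop(p,'top'),crop(q,'side')]))
for n,dd in(('top',d),('side',e)):
    P=cloud(n,dd);k=(dd>0)&(np.hypot(P[...,0]-.531,P[...,1]-.189)<.035)&(P[...,2]>.145)
    Q=P[k]; print(n,len(Q),np.percentile(Q[:,2],[50,90]) if len(Q) else 0,cv2.minAreaRect(Q[:,:2].astype(np.float32)) if len(Q)>3 else 0)
E
```

```text
time: 21.95
eef_pos: [0.531, 0.1895, 0.1384]
eef_rot: [[-0.734, 0.679, 0.0], [0.679, 0.734, 0.0], [0.0, 0.0, -1.0]]
contact_force: [-0.8, -0.5, 0.2]
finger_gap: 0.0384
time: 22.75
eef_pos: [0.5323, 0.1898, 0.2524]
eef_rot: [[-0.734, 0.679, 0.005], [0.679, 0.734, 0.001], [-0.003, 0.004, -1.0]]
contact_force: [0.5, 0.3, -0.3]
finger_gap: 0.0385
time: 23.55
eef_pos: [0.3742, 0.0201, 0.2487]
eef_rot: [[-0.733, 0.681, -0.0], [0.681, 0.733, 0.0], [0.0, -0.0, -1.0]]
contact_force: [0.5, 0.8, -0.0]
finger_gap: 0.0382
top 186 173
side 209 199
top 105 [0.1529548  0.15555246] ((0.532080352306366, 0.1888342797756195), (0.01399823185056448, 0.04105710983276367), 48.17052459716797)
side 111 [0.15313048 0.15441157] ((0.5291155576705933, 0.19027698040008545), (0.013903838582336903, 0.0423479788005352), 48.18491744995117)
```

View pics/c6.png

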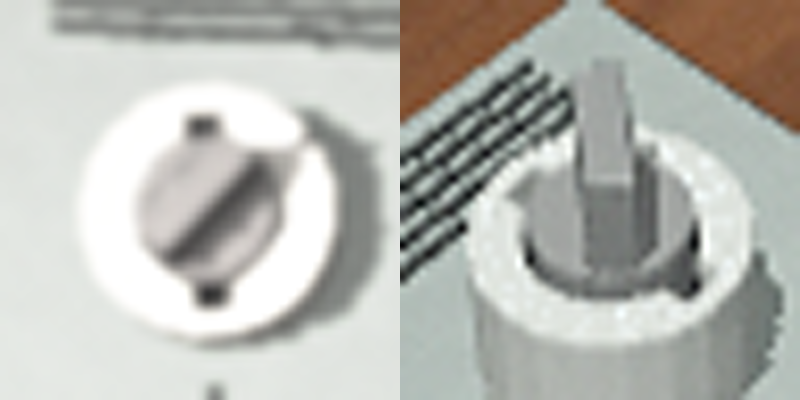

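```bash
python3 -c "
from cell import manip
s=manip.read_state();print(s['time'],s['contact_force']);print(manip.finish_job())"
```

```text
23.65 [ 0.11415602  0.04092534 -0.42530168]
the job is handed in; nothing more can be done
None
```

The cartridge is locked in the collar and the job is handed in, at about 23.7 s of the 67 s allowed. The hand-in reports no verdict.

- **Fitting:** I gripped the bar, lined it up with the slots at about 3° from world x, and lowered it. The lugs went through on the first try without touching the lip. I pushed in to about 2 mm below the seat, where the spring read about 7 N. I then turned clockwise until the torque climbed steadily to 0.96 N m, which I took as the stop. I eased the twist off, felt the lugs pull up against the lip, and let go.
- **Last checks:** The bar top stands at about 0.154 m, the height expected when locked. The bar lies at −41.8°, about 45° clockwise of the slots. The gripper is well clear of everything.
- **Less certain:**
  - I could not make out the latch pointer, so the latch's travel is inferred from the torque and the angle.
  - The two cameras disagreed by about 3 mm on the final position, a little more than their stated accuracy.
  - I did not re-measure the bystanders, but apart from the cartridge and collar I felt no contact.

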